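# Gauge the longest probe shaft on the bench length gauge

### The arm

A 7-joint arm with a two-finger parallel gripper is mounted at the origin on the work surface. World frame = base frame: x ahead of the robot, y to its left, z up, the work surface at z = 0. Lengths are in m, angles in rad, forces in N, time in s.
With the tool pointing down it reaches from about 0.35 to 0.9 m from the base axis. Payload 8.1 kg.
Tool frame: the origin (TCP) lies between the finger pads; the fingertips stand 22 mm ahead of it and the grasp point (between the pads) lies 3 mm ahead of it (arm.tip_reach is the distance from the TCP to the fingertips, in m); z points along the fingers, y is the line along which they close (so a half turn about z gives the same grasp; the last joint's range is limited). The gripper opens to 92 mm and grips with 3 to 60 N. Pads are 19 mm wide; open, the fingers measure 130 mm over their backs; the gripper's body (75 mm by 190 mm) begins 47 mm behind the grasp point.
Start: joints at [-1.437, 0.434, 0.025, 1.573, -0.012, 1.134, -0.075], TCP at [0.147, 0.608, 0.249] pointing down, gripper open.
Joint ranges: [-2.62, 2.62], [-0.44, 2.09], [-1.27, 1.32], [0.08, 2.57], [-1.32, 4.46], [0.12, 2], [-2.74, 2.74]. Speed limits (rad/s): [2.22, 2.22, 3.01, 3.01, 3.14, 3.14, 3.14].

### API

Orientations are given as a rotation vector (axis times angle).
In Python, from cell import telemetry, vision, job, arm gives the robot as it stands. The module is installed in compiled form; this text tells all that it offers.
- The arm moves only by the shell command python3 -m creep 'ROWS' [FORCE]. ROWS is text: rows parted by semicolons, each of 7 numbers parted by spaces: the finger opening in cm, from 0 to 9.18, then the shift along the tool's x, y, z in cm, then the turn, a rotation vector about the tool's x, y, z in degrees. A call has 1 to 5 rows; each row is the pose to reach, as a shift and turn from the pose commanded when the call began, along the tool's axes at that moment; what a row does not reach only later rows make up. A row lasts 1/8 s, in which the tool goes at most 62.5 mm and 10.7 degrees, less where a joint would pass 70% of its speed; a pose out of reach is approached as far as the arm can. A call with a gripper value outside its range is refused whole. The fingers move at their own pace and stop on an object; FORCE is the grip in N (left out, the last holds). Time passes only in rows, so rows that repeat a pose let the fingers close. It gives the time, the measured TCP pose, the force, the opening and the grip force at its end, in the units of the state.
- telemetry.observe(): the state, without advancing time (a new reading comes with each control period).
- vision.get_image(name): name is "side" or "top" or "wrist"; returns the picture (384x512x3 uint8, red, green, blue); there is no depth.
- vision.camera_info(name): a dict with "fov_y" (degrees; the focal length in pixels is half the picture's height over the tangent of half this angle, whatever the lens; pixels are square), "cx", "cy" (the principal point, pixels), "dist_coeffs" ([k1, k2, p1, p2, k3] as OpenCV has them; the pictures are not rectified), "extrinsics" (4x4, takes a point from camera to world coordinates). Camera axes: x right, y down, z forward; pixel columns grow to the right and rows downward; lengths in m; the calibration is good to about 2 mm. A picture is of the moment at which its call begins: read the wrist's pose just before it. camera_info takes no time and is no camera call; for the wrist camera it gives the pose at the moment of the call.
- job.sign_off(): hands the job in; it is judged then, once.
The state is a dict: "clock": time; "joints": joint angles; "dq": joint speeds; "joint_efforts": joint torques, N m; "position": TCP position; "ee_rot": TCP orientation; "force": force on the tool from outside, world axes, zero at the start; "ft_torque": the same for the moment, N m; "width": opening from 0.0 (shut) to 1.0 (fully open); "gripper_force": force on a finger pad.
Only numpy, scipy, OpenCV 4.12 (cv2) and the standard library are available. Lean on these libraries where they do the work, as an engineer would, in place of code of your own. Each camera call takes 0.05 s, during which the arm holds its last target. There are 200 camera calls.

### The job

Three round-ended steel shafts lie in the rack: measure the longest one on the length gauge. Slide the gauge's jaw back to make room, lay that shaft lengthwise in the V bed between the jaw and the anvil, then slide the jaw shut, pushing the shaft along the bed, until it bears lightly on the spring plunger (some 4 to 5 N) and stays nipped there when you let go. Be gentle, never press the shaft hard (18 N is too much), and leave the two shorter shafts, the spool and the screwdriver where they are.

Things in the scene. Friction and masses are not known exactly. Their poses are not given: they have to be found in the camera images.
- gauge: Length gauge, fixed: grey base plate 100 x 290 x 12 mm, a steel V bed along its middle. Origin: under the bed's middle, on the bench top; z up, bed along y, x across; jaw at the -y end, anvil at the +y end. A shaft in the bed has its axis at x = 0, z = 40 mm. The bed is 19 mm wide, narrower than a shaft, so fingers can straddle both down to the plate's top (12 mm).
- anvil_zero (a point): Nominal point on the bed's middle line at gauge y = +65 mm, z = 40 mm. The anvil (aluminium block 44 mm wide, 62 high, dial on top to 108 mm) has a 16 mm spring plunger pointing to -y; somebody has set its tip anywhere within 15 mm along y of this point, not measured: find it by touch. It gives up to 8 mm at 1.5 N per mm, then is solid.
- jaw: Sliding jaw: steel block 40 (x) x 50 (y) mm over the bed, top 54 mm above the bench; on it a dark upright tab 14 mm thick (x), 24 long (y), top 96 mm above the bench. Origin: in the tab, 75 mm above the bench; axes as the gauge's. Slides along gauge y only. Dry drag 6 N (plus 15 N per m/s) also holds it when let go; a shaft being pushed along adds 1 to 2 N.
- jaw_face (a point): Middle of the jaw's flat face towards the anvil, 25 mm ahead (+y) of the jaw's origin, at a shaft's axis height. Jaw fully back at its stop: face at gauge y = -85 mm (jaw origin -110 mm); it can go 125 mm forward from there. It starts 85 to 115 mm forward, too far for the shaft to fit.
- shaft_long: The longest shaft: bare steel rod with hemispherical ends and a dark ring near each, 20 mm diameter, 90 mm long over the ends, about 0.2 kg. Origin: its centre, on the axis; y is along the shaft. Either end may go to the anvil.
- shaft_mid: A shorter shaft of the same kind, 20 mm diameter, 66 mm long; origin at its centre, y along it. Leave it.
- shaft_short: The shortest shaft of the same kind, 20 mm diameter, 46 mm long; origin at its centre, y along it. Leave it.
- rack: Fixed black rack, 165 (x) x 40 (y) mm, with three V rests 60 mm apart along its x, in which the three shafts lie side by side (order varies) parallel to its y, axes 40 mm above the bench. The V rests are 19 mm wide, narrower than a shaft; the rack's floor between them is 12 mm high. Origin: centre of its underside.
- spool: Bystander: flanged metal solder spool, 52 mm diameter, 46 mm high, standing on the bench. Origin: centre of its underside.
- driver: Bystander: screwdriver with a blue handle lying on the bench. Origin: under its middle.
Things that resemble listed ones, but are neither listed nor needed, are in the scene too. Leave any purple look-alike of the shaft_long alone.

How it is judged:
By the outcome, as a careful person would: the job done as asked, in the order asked, and still so for the second after the job is handed in, with the robot touching nothing.
It also fails if it takes over 61 s, if anything falls off the work surface, if the arm or the gripper's body presses on something with over 40 N, if the wrist force passes 120 N, or if a joint passes its speed limit or range.

## Working session

There is one attempt and no reset: what is moved stays moved. The work goes in short steps, Python scripts to look and compute and a shell command to move; the robot and the scene stay as the last step left them, time stands still between calls to the robot, and variables do not carry over. Pictures are saved under pics/ and viewed, at most 10 in all, crops included, and the job is handed in when it is done.

```bash
mkdir -p pics
python3 - <<'E'
from cell import telemetry, vision
import cv2,numpy as np
s=telemetry.observe(); print({k:np.round(v,3).tolist() for k,v in s.items()})
for n in("top","side"):
    im=vision.get_image(n); cv2.imwrite(f"pics/{n}0.png",im[:,:,::-1])
    c=vision.camera_info(n); print(n,c)
E
```

```text
{'clock': 0.0, 'joints': [-1.437, 0.435, 0.025, 1.574, -0.012, 1.134, -0.075], 'dq': [-0.001, 0.001, -0.0, -0.0, -0.001, -0.001, -0.0], 'joint_efforts': [-0.0, -66.787, 0.985, -31.446, -0.061, 0.043, 0.0], 'position': [0.147, 0.607, 0.248], 'ee_rot': [-0.371, -3.12, 0.003], 'force': [0.335, -0.031, 0.224], 'ft_torque': [-0.01, 0.005, 0.027], 'gripper_force': 0.0, 'width': 1.0}
top {'fov_y': 52.42106579210747, 'cx': 265.32036438345807, 'cy': 190.43200816787063, 'dist_coeffs': array([-0.1203856,  0.       ,  0.       ,  0.       ,  0.       ]), 'extrinsics': array([[-0.01840183, -0.99360079,  0.11143984,  0.50074411],
       [-0.99921371,  0.01436093, -0.03695565,  0.03255038],
       [ 0.03511878, -0.11203226, -0.9930838 ,  0.90803412],
       [ 0.        ,  0.        ,  0.        ,  1.        ]])}
side {'fov_y': 49.759501012843785, 'cx': 260.0163983071746, 'cy': 190.4968178669872, 'dist_coeffs': array([-0.08496395,  0.        ,  0.        ,  0.        ,  0.        ]), 'extrinsics': array([[-0.99537089, -0.07900656,  0.05472427,  0.54198368],
       [-0.09553193,  0.75108747, -0.65325436,  0.51179217],
       [ 0.01050867, -0.65545829, -0.75515826,  0.66729024],
       [ 0.        ,  0.        ,  0.        ,  1.        ]])}
```

View pics/top0.png

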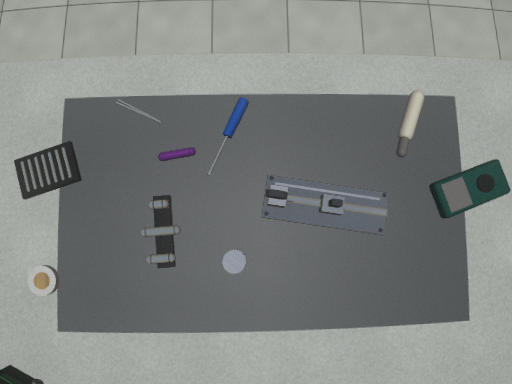

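View pics/side0.png

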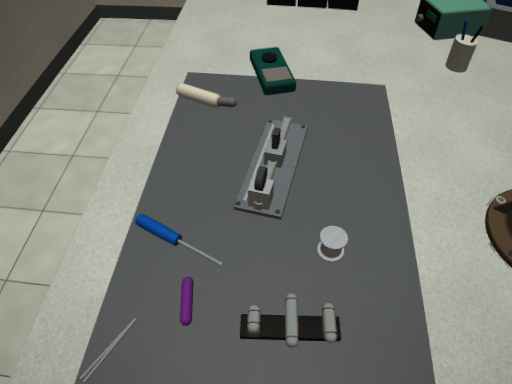

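Top view: the rack is at (163,230), with the long shaft in the middle at (160,231). The gauge centre is at (325,205), its anvil at (278,194) and the jaw tab at (335,203). The purple decoy is at (177,154), the spool at (234,261) and the driver at (228,135). Next I'll enlarge the parts that matter.

```bash
cat > h.py <<'E'
import cv2,numpy as np
from cell import telemetry, vision
def cam(n):
    c=vision.camera_info(n); f=192/np.tan(np.radians(c["fov_y"]/2))
    return np.array([[f,0,c["cx"]],[0,f,c["cy"]],[0,0,1.]]),c["dist_coeffs"],c["extrinsics"]
def cast(c,px,z):
    K,d,E=c; u=cv2.undistortPoints(np.array(px,float).reshape(-1,1,2),K,d)[:,0]
    r=np.c_[u,np.ones(len(u))]@E[:3,:3].T; o=E[:3,3]
    return o+r*((z-o[2])/r[:,2])[:,None]
def proj(c,P):
    K,d,E=c; R=E[:3,:3].T
    return cv2.projectPoints(np.array(P,float).reshape(-1,3),cv2.Rodrigues(R)[0],-R@E[:3,3],K,d)[0][:,0]
E
python3 - <<'E'
import cv2,numpy as np
a=cv2.imread("pics/top0.png")
g=cv2.resize(a[165:245,255:395],None,fx=5,fy=5,interpolation=2)
r=cv2.resize(a[190:272,135:185],None,fx=3,fy=3,interpolation=2)
cv2.imwrite("pics/g.png",g)
s=cv2.imread("pics/side0.png")
cv2.imwrite("pics/s.png",np.hstack([cv2.resize(s[105:225,225:315],None,fx=4.5,fy=4.5,interpolation=2),cv2.resize(r,(330,540))]))
E
```

```text
(no output)
```

View pics/g.png

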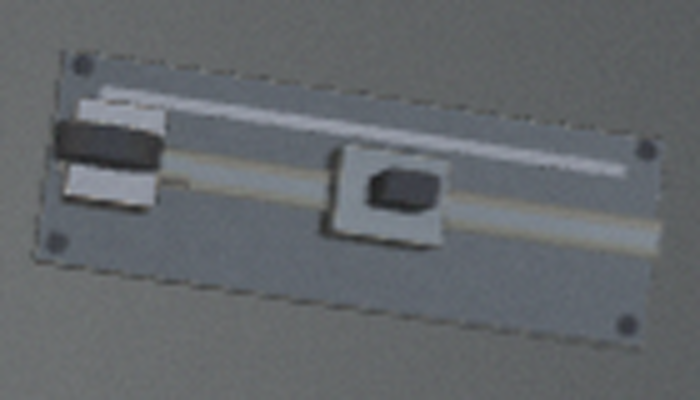

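View pics/s.png

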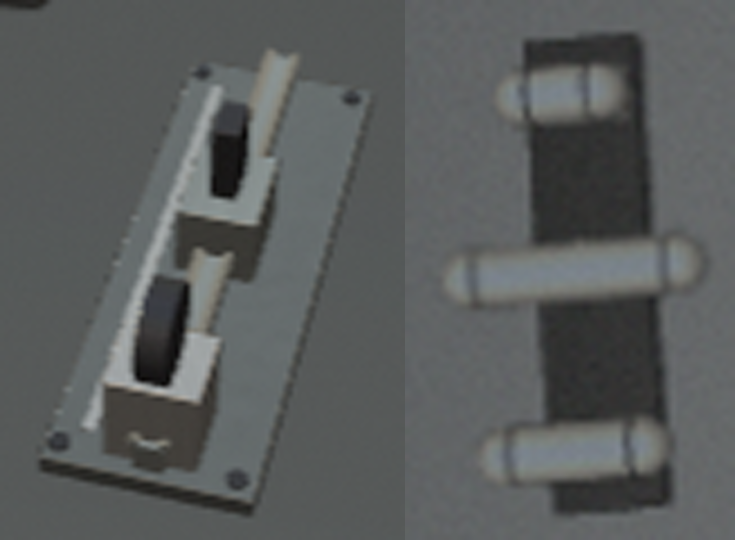

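The corners and shaft ends are clear: the gauge plate corners in the crop are (62,52), (660,137), (640,347), (37,262). The jaw top corners are (345,145), (450,160), (440,245), (333,235). Casting these now.

Run:
```python
from h import *
c=cam("top"); cs=cam("side")
q=lambda L:[((x+.5)/5-.5+255,(y+.5)/5-.5+165) for x,y in L]
P=cast(c,q([(62,52),(660,137),(640,347),(37,262)]),.012)
print(P.round(4)); print("sides",[np.linalg.norm(P[i]-P[i-1]).round(4) for i in range(4)])
# +y end corners are P0,P3
ctr=P.mean(0); gy=(P[0]+P[3]-P[1]-P[2]); gy/=np.linalg.norm(gy); th=np.degrees(np.arctan2(gy[1],gy[0])); gx=np.array([gy[1],-gy[0],0])
print("gauge",ctr.round(4),"ydir",gy.round(4),th)
k=lambda X:np.c_[(X-ctr)@gx,(X-ctr)@gy].round(4)
J=cast(c,q([(345,145),(450,160),(440,245),(333,235)]),.054); print("jawtop",k(J),k(J).mean(0))
T=cast(c,q([(378,167),(440,172),(440,206),(385,212)]),.096); print("tab",k(T).mean(0))
# side check: plate corners (scale 4.5)
S=cast(cs,[((x+.5)/4.5-.5+225,(y+.5)/4.5-.5+105) for x,y in [(195,65),(372,93),(253,503),(40,462)]],.012)
print("side plate",S.round(4),S.mean(0).round(4))
for n,cc,b in(("top",c,(190,272,135,185)),("side",cs,(285,350,235,345))):
    im=cv2.imread(f"pics/{n}0.png"); g=cv2.cvtColor(im,6)[b[0]:b[1],b[2]:b[3]]
    t,m=cv2.threshold(cv2.GaussianBlur(g,(3,3),0),0,255,cv2.THRESH_OTSU)
    for ct in cv2.findContours(m,0,2)[0]:
        if cv2.contourArea(ct)<40: continue
        (x,y),(w,h),a=cv2.minAreaRect(ct); B=cv2.boxPoints(((x,y),(w,h),a))+[b[2],b[0]]
        e=[(B[i]+B[(i+1)%4])/2 for i in((1,3) if np.linalg.norm(B[0]-B[1])>np.linalg.norm(B[1]-B[2]) else (0,2))]
        W=cast(cc,e,.04); d=W[0]-W[1]
        print(n,t,W.mean(0).round(4),"len",np.linalg.norm(d).round(4),"ang",np.degrees(np.arctan2(d[1],d[0])).round(1),np.round(e,1).tolist())
```

```text
[[ 0.6373 -0.0054  0.012 ]
 [ 0.5934 -0.2879  0.012 ]
 [ 0.4948 -0.2733  0.012 ]
 [ 0.54    0.008   0.012 ]]
sides [np.float64(0.0982), np.float64(0.2859), np.float64(0.0997), np.float64(0.2849)]
gauge [ 0.5664 -0.1397  0.012 ] ydir [0.1561 0.9877 0.    ] 81.01705344475339
jawtop [[ 0.0193  0.0142]
 [ 0.0193 -0.0335]
 [-0.019  -0.0334]
 [-0.0212  0.0147]] [-0.0004 -0.0095]
tab [-0.0009   -0.008725]
side plate [[ 0.5923 -0.29    0.012 ]
 [ 0.4948 -0.277   0.012 ]
 [ 0.5417  0.0085  0.012 ]
 [ 0.6386 -0.0047  0.012 ]] [ 0.5669 -0.1408  0.012 ]
top 78.0 [0.5128 0.237  0.04  ] len 0.1794 ang 0.3 [[159.5, 190.0], [159.5, 271.0]]
side 64.0 [0.5147 0.2309 0.04  ] len 0.1746 ang 5.5 [[235.0, 317.0], [344.0, 317.0]]
```

Run:
```python
from h import *
for n,b,t in(("top",(190,272,135,185),110),("side",(285,350,235,345),95)):
    cc=cam(n)
    im=cv2.imread(f"pics/{n}0.png"); g=cv2.cvtColor(im,6)[b[0]:b[1],b[2]:b[3]]; print(np.percentile(g,[5,50,90,99]))
    m=(cv2.GaussianBlur(g,(3,3),0)>t).astype(np.uint8)
    for ct in cv2.findContours(m,0,2)[0]:
        if cv2.contourArea(ct)<40: continue
        (x,y),(w,h),a=cv2.minAreaRect(ct); B=cv2.boxPoints(((x,y),(w,h),a))+[b[2],b[0]]
        e=[(B[i]+B[(i+1)%4])/2 for i in((1,3) if np.linalg.norm(B[0]-B[1])>np.linalg.norm(B[1]-B[2]) else (0,2))]
        W=cast(cc,e,.04); d=W[0]-W[1]
        print(n,W.mean(0).round(4),"len",np.linalg.norm(d).round(4),"ang",np.degrees(np.arctan2(d[1],d[0])).round(1),np.round(e,1).tolist())
e=[(141.2,232),(180.4,229.8)]; W=cast(cam("top"),e,.04); print(W)
from scipy.spatial.transform import Rotation as R
print(R.from_rotvec(telemetry.observe()["ee_rot"]).as_matrix().round(3))
```

```text
[ 48.  99. 114. 130.]
top [0.4509 0.2374 0.04  ] len 0.0361 ang -84.2 [[167.2, 257.4], [151.0, 259.2]]
top [0.5115 0.2367 0.04  ] len 0.0609 ang -86.3 [[173.1, 229.7], [145.9, 231.8]]
[ 26.  91. 124. 139.]
side [0.5726 0.2359 0.04  ] len 0.0443 ang -87.1 [[254.0, 303.9], [252.5, 330.0]]
side [0.4515 0.2306 0.04  ] len 0.0643 ang -87.0 [[328.1, 301.9], [330.5, 340.1]]
side [0.5123 0.2304 0.04  ] len 0.0883 ang -85.9 [[290.6, 292.0], [291.8, 344.0]]
[[0.50926844 0.27770209 0.04      ]
 [0.51315417 0.19001355 0.04      ]]
[[-0.972  0.235 -0.   ]
 [ 0.235  0.972 -0.001]
 [-0.    -0.001 -1.   ]]
```

```bash
cat >> h.py <<'E'
from scipy.spatial.transform import Rotation as Ro
C=np.array([.5666,-.1402,0]); TH=81.0
GY=np.array([np.cos(np.radians(TH)),np.sin(np.radians(TH)),0]); GX=np.array([GY[1],-GY[0],0])
def gp(x,y,z): return C+GX*x+GY*y+[0,0,z]
def want(p,ang):
    "shift/turn in tool axes to reach TCP p, tool-y at world angle ang deg, pointing down"
    s=telemetry.observe(); R=Ro.from_rotvec(s["ee_rot"]); a=np.radians(ang)
    y=np.array([np.cos(a),np.sin(a),0]); z=np.array([0,0,-1.]); G=Ro.from_matrix(np.c_[np.cross(y,z),y,z])
    d=R.inv().apply(np.array(p)-s["position"])*100; w=(R.inv()*G).as_rotvec(degrees=True)
    p0=s["position"]-C; print("t",round(s["clock"],2),"gauge",np.round([p0@GX,p0@GY,p0[2]],4),"shift cm",d.round(2),"turn deg",w.round(2),"F",np.round(s["force"],2),"Fgy",round(float(np.dot(s["force"],GY)),2),"w",round(s["width"],3),"g",round(s["gripper_force"],1))
E
python3 -m creep '5 -58.4 -63.8 0 0 0 0;5 -58.4 -63.8 0 0 0 0;5 -58.4 -63.8 0 0 0 0;5 -58.4 -63.8 0 0 0 0;5 -58.4 -63.8 0 0 0 0' 30
python3 -c "
from h import *
want(gp(-.0005,-.009,.2),-9)"
```

```text
clock: 0.72
position: [0.2983, 0.3319, 0.2486]
ee_rot: [0.371, 3.12, -0.0]
force: [1.5, -0.3, 0.7]
width: 0.555
gripper_force: 0.0
t 0.72 gauge [-0.3388  0.4244  0.2486] shift cm [-37.18 -40.5    4.86] turn deg [ 0.    0.   85.43] F [ 1.45 -0.31  0.7 ] Fgy -0.07 w 0.555 g 0.0
```

```bash
python3 -m creep '5 -37.2 -40.5 0 0 0 85.4;5 -37.2 -40.5 0 0 0 85.4;5 -37.2 -40.5 0 0 0 85.4;5 -37.2 -40.5 0 0 0 85.4;5 -37.2 -40.5 0 0 0 85.4' >/dev/null
python3 -c "
from h import *
want(gp(-.0005,-.009,.2),-9)"
```

```text
t 1.35 gauge [-0.1466  0.1783  0.2488] shift cm [-23.6    2.72   4.88] turn deg [ 2.000e-02 -2.000e-02  3.138e+01] F [0.51 0.76 0.08] Fgy 0.83 w 0.541 g 0.0
```

```bash
python3 -m creep '5 -23.6 2.7 4.9 0 0 31.4;5 -23.6 2.7 4.9 0 0 31.4;5 -23.6 2.7 4.9 0 0 31.4;5 -23.6 2.7 4.9 0 0 31.4;5 -23.6 2.7 4.9 0 0 31.4' >/dev/null
python3 -m creep '5 0 0 0 0 0 0;5 0 0 0 0 0 0' >/dev/null
python3 - <<'E'
from h import *
want(gp(-.0005,-.009,.087),-9)
c=cam("wrist"); im=vision.get_image("wrist"); cv2.imwrite("pics/w1.png",im[:,:,::-1])
print(proj(c,[gp(0,-.009,.096),gp(.007,.003,.096),gp(-.007,-.021,.096)]).round(1))
E
```

```text
t 2.23 gauge [-0.0008 -0.005   0.1998] shift cm [-0.42  0.03 11.28] turn deg [-0.01 -0.06  0.43] F [-0.61  0.08 -0.03] Fgy -0.01 w 0.544 g 0.0
[[259.1 202.1]
 [266.9 189.6]
 [251.4 214.2]]
```

View pics/w1.png

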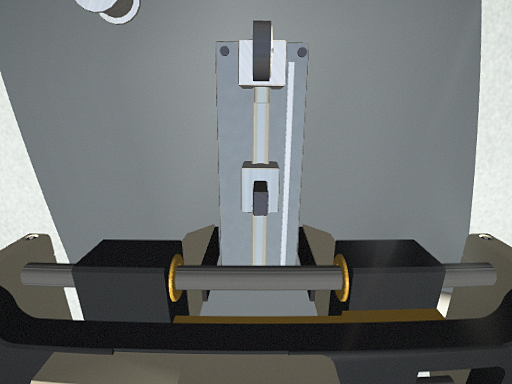

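Wrist view: the tab top spans about (253–269, 190–215), close to the prediction and roughly 1–2 mm to +x. The anvil is at (262,60) and the bed is vertical in the image. I'll refine this numerically from the image.

Run:
```python
from h import *
g=cv2.cvtColor(cv2.imread("pics/w1.png"),6)
for r in (195,203,210): print(r,g[r,236:286].tolist())
print(g[165:222:1,261].tolist())
c=cam("wrist")
def k(px,z): 
    W=cast(c,px,z)-C; return np.c_[W@GX,W@GY].round(4).tolist()
print(k([(253,202),(269,202),(261,190),(261,215)],.096), "anvil block sides/front z62",k([(239,87),(286,87)],.062),"plate sides",k([(216,120),(303,120),(216,60),(306,60)],.012))
```

```text
195 [151, 151, 151, 153, 140, 131, 191, 196, 199, 202, 204, 200, 199, 196, 193, 200, 183, 42, 81, 87, 83, 86, 87, 87, 90, 86, 88, 88, 86, 86, 77, 62, 119, 210, 199, 192, 192, 193, 192, 190, 192, 192, 172, 146, 148, 149, 151, 191, 232, 223]
203 [149, 153, 151, 152, 140, 127, 191, 194, 197, 202, 206, 201, 198, 195, 193, 202, 183, 38, 81, 94, 90, 88, 91, 88, 90, 88, 89, 89, 88, 88, 78, 103, 174, 207, 196, 191, 191, 190, 190, 194, 196, 178, 140, 150, 152, 147, 160, 207, 229, 224]
210 [152, 151, 152, 152, 152, 158, 185, 196, 201, 205, 208, 201, 198, 200, 199, 186, 138, 55, 84, 89, 90, 92, 89, 92, 90, 84, 90, 87, 88, 88, 74, 97, 170, 204, 195, 193, 195, 193, 193, 196, 197, 168, 111, 155, 152, 149, 170, 220, 228, 224]
[77, 74, 57, 191, 197, 201, 197, 200, 199, 200, 196, 199, 196, 201, 208, 169, 10, 31, 27, 33, 34, 34, 36, 39, 36, 29, 37, 82, 84, 89, 86, 90, 89, 83, 89, 86, 91, 88, 88, 87, 88, 88, 87, 88, 92, 84, 93, 87, 88, 84, 137, 209, 197, 198, 193, 192, 195]
[[-0.0054, -0.009], [0.0093, -0.0089], [0.0018, 0.0025], [0.002, -0.0218]] anvil block sides/front z62 [[-0.0194, 0.0927], [0.0245, 0.0931]] plate sides [[-0.0492, 0.0602], [0.0499, 0.061], [-0.0473, 0.1238], [0.0501, 0.1247]]
```

```bash
python3 -m creep '5 -0.45 0.16 3 0 0 0.4;5 -0.45 0.16 8 0 0 0.4;5 -0.45 0.16 11.5 0 0 0.4;5 -0.45 0.16 11.5 0 0 0.4;5 -0.45 0.16 11.5 0 0 0.4' 30 >/dev/null
python3 -c "
from h import *
want(gp(.0008,-.0095,.085),-9)"
python3 -m creep '0 0 0 0 0 0 0;0 0 0 0 0 0 0;0 0 0 0 0 0 0;0 0 0 0 0 0 0;0 0 0 0 0 0 0' 30 
python3 -c "
from h import *
want(gp(.0008,-.1,.085),-9)"
```

```text
t 2.9 gauge [ 0.002  -0.0107  0.0863] shift cm [ 0.12 -0.12  0.13] turn deg [ 0.1  -0.01 -0.05] F [ 1.29 -0.11  0.36] Fgy 0.09 w 0.546 g 0.0
clock: 3.52
position: [0.5657, -0.1512, 0.0849]
ee_rot: [-2.39, -2.038, 0.0]
force: [-3.3, 1.6, 4.9]
width: 0.152
gripper_force: 30.0
t 3.52 gauge [ 0.0009 -0.011   0.0849] shift cm [-8.9   0.01 -0.02] turn deg [-0.03 -0.02 -0.11] F [-3.34  1.61  4.88] Fgy 1.07 w 0.152 g 30.0
```

```bash
python3 -m creep '0 -1 0 0 0 0 0;0 -2 0 0 0 0 0;0 -3 0 0 0 0 0;0 -4 0 0 0 0 0;0 -5 0 0 0 0 0' |grep force
python3 -m creep '0 -1 0 0 0 0 0;0 -2 0 0 0 0 0;0 -3 0 0 0 0 0;0 -4 0 0 0 0 0;0 -4.3 0 0 0 0 0' |grep force
python3 -c "
from h import *
want(gp(.0008,-.1,.085),-9)"
```

```text
force: [-3.9, 7.9, 9.7]
gripper_force: 30.0
force: [-4.9, 7.4, 10.3]
gripper_force: 30.0
t 4.78 gauge [ 0.0003 -0.1032  0.0849] shift cm [ 0.32  0.05 -0.01] turn deg [-0.09 -0.14 -0.09] F [-4.94  7.38 10.28] Fgy 6.52 w 0.152 g 30.0
```

```bash
python3 -m creep '5 0 0 0 0 0 0;5 0 0 0 0 0 0;5 0 0 0 0 0 0;5 0 0 -5 0 0 0;5 0 0 -10 0 0 0' |tail -4
python3 -c "
from h import *
want([.5118,.235,.185],3.3)"
```

```text
ee_rot: [-2.39, -2.038, 0.002]
force: [0.8, 0.1, -0.6]
width: 0.54
gripper_force: 0.0
t 5.4 gauge [ 0.0007 -0.104   0.1855] shift cm [ 46.58 -11.43   0.05] turn deg [-8.000e-02  1.000e-02 -1.239e+01] F [ 0.82  0.13 -0.65] Fgy 0.25 w 0.54 g 0.0
```

```bash
python3 -m creep '5 46.6 -11.4 0 0 0 -12.4;5 46.6 -11.4 0 0 0 -12.4;5 46.6 -11.4 0 0 0 -12.4;5 46.6 -11.4 0 0 0 -12.4;5 46.6 -11.4 0 0 0 -12.4' >/dev/null
python3 -c "
from h import *
want([.5118,.235,.185],3.3)"
```

```text
t 6.03 gauge [-0.0733  0.2016  0.1849] shift cm [16.52 -0.44 -0.  ] turn deg [ 0.05 -0.01  0.01] F [ 0.62 -0.13  0.02] Fgy -0.03 w 0.541 g 0.0
```

```bash
python3 -m creep '5 12.5 -0.4 0 0 0 0;5 12.5 -0.4 0 0 0 0;5 12.5 -0.4 0 0 0 0;5 12.5 -0.4 0 0 0 0;5 12.5 -0.4 0 0 0 0' >/dev/null
python3 - <<'E'
from h import *
want([.5118,.235,.185],3.3)
c=cam("wrist"); im=vision.get_image("wrist"); cv2.imwrite("pics/w2.png",im[:,:,::-1]); np.save("c2.npy",np.array(c,dtype=object),allow_pickle=True)
print(proj(c,[[.5118,.235,.04],[.514,.19,.04],[.5093,.28,.04]]).round(1))
E
```

```text
t 6.65 gauge [-0.1027  0.3192  0.1848] shift cm [ 4.4  -0.09 -0.02] turn deg [ 0.01  0.03 -0.14] F [-0.76 -0.29  0.88] Fgy -0.4 w 0.548 g 0.0
[[257.4 143.5]
 [257.1 186.4]
 [257.3  96.7]]
```

View pics/w2.png

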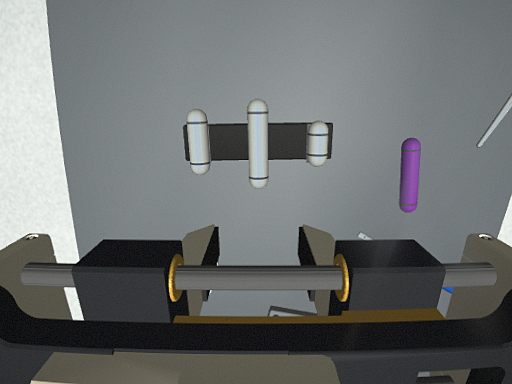

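Wrist view: the long shaft runs from (257,99) to (258,188), within about 2 mm of prediction. The mid shaft is at left (198,141), the short one at right (317,143), and the purple decoy is off at (409,175).

Run:
```python
from h import *
c=np.load("c2.npy",allow_pickle=True)
g=cv2.cvtColor(cv2.imread("pics/w2.png"),6); m=np.zeros_like(g); m[90:196,235:280]=(g[90:196,235:280]>140)
m=cv2.morphologyEx(m,3,np.ones((7,3),np.uint8))
ct=max(cv2.findContours(m,0,2)[0],key=cv2.contourArea); r=cv2.minAreaRect(ct); print(r)
ys,xs=np.nonzero(m); p=np.polyfit(ys,xs,1); e=[(np.polyval(p,y),y) for y in(ys.min()-.5,ys.max()+.5)]
W=cast(c,e,.04); d=W[0]-W[1]; print(e,W.round(4),W.mean(0).round(4),np.linalg.norm(d),np.degrees(np.arctan2(d[1],d[0])))
a=np.degrees(np.arctan2(d[1],d[0]))-90
want([*W.mean(0)[:2],.044],a)
```

```text
((257.0, 142.5), (105.0, 44.0), 90.0)
[(np.float64(257.04346733985847), np.float64(89.5)), (np.float64(257.13644821348464), np.float64(195.5))] [[0.5087 0.2866 0.04  ]
 [0.5146 0.1799 0.04  ]] [0.5116 0.2333 0.04  ] 0.10687795514379833 93.17955086510109
t 6.7 gauge [-0.1026  0.3192  0.1849] shift cm [ 4.23 -0.13 14.08] turn deg [ 0.01  0.02 -0.03] F [-0.05 -0.22  0.14] Fgy -0.23 w 0.546 g 0.0
```

```bash
python3 -m creep '5 4.2 -0.08 2 0 0 0;5 4.2 -0.08 6 0 0 0;5 4.2 -0.08 10 0 0 0;5 4.2 -0.08 13 0 0 0;5 4.2 -0.08 14.1 0 0 0' |grep -E "pos|for"
python3 -m creep '5 0 0 0 0 0 0;0 0 0 0 0 0 0;0 0 0 0 0 0 0;0 0 0 0 0 0 0;0 0 0 0 0 0 0' 12 |grep -E "pos|for|wid"
python3 -c "
from h import *
want([.5118,.235,.044],3.3)"
```

```text
position: [0.5111, 0.2332, 0.0423]
force: [0.7, 0.0, -0.1]
gripper_force: 0.0
position: [0.5123, 0.235, 0.0443]
force: [2.2, 0.1, 2.4]
width: 0.209
gripper_force: 12.0
t 7.95 gauge [-0.1124  0.3621  0.0443] shift cm [-0.   -0.05  0.03] turn deg [ 0.09 -0.03  0.02] F [2.15 0.11 2.41] Fgy 0.44 w 0.209 g 12.0
```

```bash
python3 -m creep '0 0 0 -0.5 0 0 0;0 0 0 -3 0 0 0;0 0 0 -8 0 0 0;0 0 0 -12 0 0 0;0 0 0 -14 0 0 0' |grep -E "for|wid"
python3 -c "
from h import *
want(gp(.0008,-.018,.184),-9)"
```

```text
force: [-0.7, -0.4, -2.0]
width: 0.214
gripper_force: 12.0
t 8.57 gauge [-0.1128  0.3618  0.186 ] shift cm [-39.53   3.     0.16] turn deg [ 0.08 -0.07 12.31] F [-0.69 -0.41 -2.04] Fgy -0.51 w 0.214 g 12.0
```

```bash
python3 -m creep '0 -39.5 3 0 0 0 12.3;0 -39.5 3 0 0 0 12.3;0 -39.5 3 0 0 0 12.3;0 -39.5 3 0 0 0 12.3;0 -39.5 3 0 0 0 12.3' |grep -E "for|wid"
python3 -c "
from h import *
want(gp(.0008,-.018,.184),-9)"
```

```text
force: [1.7, 0.4, -2.4]
width: 0.218
gripper_force: 12.0
t 9.2 gauge [-0.0237  0.0607  0.1838] shift cm [-7.87  2.44 -0.02] turn deg [-0.04 -0.03  0.04] F [ 1.73  0.43 -2.39] Fgy 0.69 w 0.218 g 12.0
```

```bash
python3 -m creep '0 -4 1.2 0 0 0 0;0 -7.9 2.4 0 0 0 0;0 -7.9 2.4 0 0 0 0;0 -7.9 2.4 0 0 0 0;0 -7.9 2.4 0 0 0 0' |grep -E "for|wid"
python3 - <<'E'
from h import *
want(gp(.0008,-.018,.044),-9)
c=cam("wrist"); im=vision.get_image("wrist"); cv2.imwrite("pics/w3.png",im[:,:,::-1])
print(proj(c,[gp(.0008,-.018,.18),gp(.0008,-.018+.045,.18),gp(0.0005,.08,.03),gp(0.0005,.05,.03),gp(.0005,.065,.04),gp(.0005,.065,.04)]).round(1))
E
```

```text
force: [-0.3, 0.2, -2.0]
width: 0.21
gripper_force: 12.0
t 9.82 gauge [ 0.0002 -0.015   0.1835] shift cm [-0.31  0.07 13.95] turn deg [-0.04 -0.05  0.13] F [-0.26  0.23 -2.01] Fgy 0.18 w 0.21 g 12.0
[[259.3 257.8]
 [259.6 181.9]
 [258.8  91. ]
 [258.7 121.9]
 [258.8 106.7]
 [258.8 106.7]]
```

View pics/w3.png

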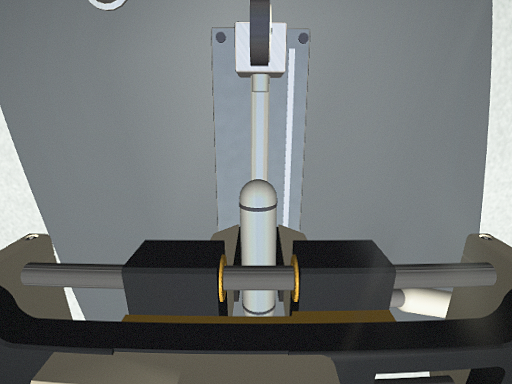

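Wrist view: the shaft is held straight over the bed, its tip at (258,180), the bed centre line near column 260 and the plunger tip near row 92 (gauge y about +79 mm). Lowering now.

```bash
python3 -m creep '0 -0.3 0.09 4 0 0 0;0 -0.3 0.09 8 0 0 0;0 -0.3 0.09 11 0 0 0;0 -0.3 0.09 13 0 0 0;0 -0.3 0.09 13 0 0 0' |grep -E "for|wid"
python3 -m creep '0 0 0 0.3 0 0 0;0 0 0 0.5 0 0 0;0 0 0 0.7 0 0 0;0 0 0 0.8 0 0 0;0 0 0 0.85 0 0 0' |grep -E "for|wid"
python3 -c "
from h import *
want(gp(.001,-.018,.0445),-9)"
```

```text
force: [0.3, 1.2, -2.0]
width: 0.213
gripper_force: 12.0
force: [-2.4, 0.3, -0.7]
width: 0.213
gripper_force: 12.0
t 11.12 gauge [ 0.0014 -0.0197  0.0453] shift cm [ 0.17 -0.04  0.08] turn deg [ 0.   -0.    0.01] F [-2.45  0.3  -0.68] Fgy -0.08 w 0.213 g 12.0
```

```bash
python3 -m creep '0 0 -0.05 0.05 0 0 0;0 0 -0.05 0.08 0 0 0;0 0 -0.05 0.08 0 0 0' |grep -E "for|pos"
python3 -m creep '3 0 -0.05 0 0 0 0;5 0 -0.05 0 0 0 0;5 0 -0.05 0 0 0 0;5 0 -0.05 -2 0 0 0;5 0 -0.05 -6 0 0 0' |grep -E "for|wid"
python3 -c "
from h import *
want(gp(.0005,-.103,.16),-9)"
```

```text
position: [0.5648, -0.1598, 0.0446]
force: [-1.3, 1.0, 1.6]
gripper_force: 12.0
force: [1.4, 0.4, 0.8]
width: 0.541
gripper_force: 0.0
t 12.12 gauge [-0.0006 -0.0195  0.1038] shift cm [-8.35  0.09 -5.62] turn deg [-0.18  0.01  0.01] F [1.35 0.42 0.76] Fgy 0.62 w 0.541 g 0.0
```

```bash
python3 -m creep '5 0 0.1 -5.6 0 0 0;5 -4 0.1 -8 0 0 0;5 -8.35 0.1 -8 0 0 0;5 -8.35 0.1 -8 0 0 0;5 -8.35 0.1 -8 0 0 0' |grep -E "for|wid"
python3 - <<'E'
from h import *
want(gp(.0005,-.103,.085),-9)
c=cam("wrist"); im=vision.get_image("wrist"); cv2.imwrite("pics/w4.png",im[:,:,::-1])
print(proj(c,[gp(.0008,-.018-.045,.04),gp(.0008,-.018+.045,.04),gp(0.0005,-.102,.096)]).round(1))
E
```

```text
force: [0.6, 0.6, -0.1]
width: 0.547
gripper_force: 0.0
t 12.75 gauge [ 0.0014 -0.1026  0.1841] shift cm [-0.05 -0.09  9.91] turn deg [-0.02 -0.04  0.  ] F [ 0.64  0.61 -0.15] Fgy 0.71 w 0.547 g 0.0
[[257.6 148.1]
 [257.7  51.6]
 [257.2 203. ]]
```

View pics/w4.png

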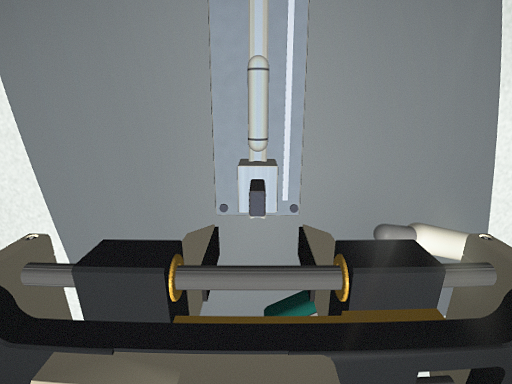

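Wrist view: the shaft lies straight in the V, spanning (258, 55–151). The jaw is just behind it, with the tab top at (258,203) as predicted.

```bash
python3 -m creep '5 0 -0.05 3 0 0 0;5 0 -0.05 7 0 0 0;5 0 -0.05 9.9 0 0 0;5 0 -0.05 9.9 0 0 0;5 0 -0.05 9.9 0 0 0' |grep -E "for|pos"
python3 -m creep '0 0 0 0 0 0 0;0 0 0 0 0 0 0;0 0 0 0 0 0 0;0 0 0 0 0 0 0;0 0 0 0 0 0 0' 30 |grep -E "for|wid"
python3 -m creep '0 0.5 0 0 0 0 0;0 1 0 0 0 0 0;0 1.5 0 0 0 0 0;0 2 0 0 0 0 0;0 2.5 0 0 0 0 0' |grep -E "for|wid"
python3 -c "
from h import *
want(gp(.0005,-.003,.085),-9)"
```

```text
position: [0.5522, -0.2419, 0.0863]
force: [-0.2, -1.4, 0.8]
gripper_force: 0.0
force: [-4.4, 2.3, 5.4]
width: 0.151
gripper_force: 30.0
force: [-4.2, -7.6, 0.9]
width: 0.15
gripper_force: 30.0
t 14.68 gauge [ 0.0004 -0.0807  0.0855] shift cm [ 7.77 -0.01  0.03] turn deg [-0.    0.17 -0.13] F [-4.19 -7.56  0.89] Fgy -8.13 w 0.15 g 30.0
```

```bash
python3 -m creep '0 0.5 0 0 0 0 0;0 1 0 0 0 0 0;0 1.5 0 0 0 0 0;0 2 0 0 0 0 0;0 2.5 0 0 0 0 0' |grep -E "zz"
python3 -c "
from h import *
want(gp(.0005,-.003,.085),-9)"
for i in 1 2; do python3 -m creep '0 0.1 0 0 0 0 0;0 0.2 0 0 0 0 0;0 0.3 0 0 0 0 0;0 0.4 0 0 0 0 0;0 0.5 0 0 0 0 0' |grep -E "zz"
python3 -c "
from h import *
want(gp(.0005,-.003,.085),-9)"; done
```

```text
t 15.3 gauge [ 0.0006 -0.0556  0.0855] shift cm [ 5.26 -0.02  0.04] turn deg [ 0.01  0.17 -0.13] F [-3.42 -7.83  1.07] Fgy -8.27 w 0.15 g 30.0
t 15.93 gauge [ 0.0006 -0.0506  0.0855] shift cm [ 4.76 -0.02  0.04] turn deg [ 0.01  0.16 -0.12] F [-2.81 -6.25  1.84] Fgy -6.61 w 0.153 g 30.0
t 16.55 gauge [ 0.0007 -0.0456  0.0855] shift cm [ 4.26 -0.03  0.04] turn deg [ 0.01  0.15 -0.12] F [-2.9  -5.86  1.02] Fgy -6.24 w 0.149 g 30.0
```

```bash
cat > r.py <<'E'
from h import *
want(gp(.0005,-.003,.085),-9)
E
for i in 1 2 3 4 5 6 7 8; do python3 -m creep '0 0.05 0 0 0 0 0;0 0.1 0 0 0 0 0' >/dev/null; python3 r.py | sed 's/shift.*F \[/F [/'; done
```

```text
t 16.8 gauge [ 0.0007 -0.0445  0.0855] F [-3.53 -7.1   1.69] Fgy -7.56 w 0.151 g 30.0
t 17.05 gauge [ 0.0007 -0.0435  0.0855] F [-3.55 -6.77  1.26] Fgy -7.24 w 0.15 g 30.0
t 17.3 gauge [ 0.0007 -0.0426  0.0855] F [-3.42 -6.55  0.68] Fgy -7.0 w 0.15 g 30.0
t 17.55 gauge [ 0.0007 -0.0415  0.0855] F [-2.36 -7.08  0.56] Fgy -7.36 w 0.155 g 30.0
t 17.8 gauge [ 0.0007 -0.0406  0.0855] F [-2.06 -6.33  0.37] Fgy -6.57 w 0.148 g 30.0
t 18.05 gauge [ 0.0007 -0.0396  0.0855] F [-1.84 -6.61  1.29] Fgy -6.82 w 0.149 g 30.0
t 18.3 gauge [ 0.0007 -0.0386  0.0855] F [-2.67 -5.59  1.03] Fgy -5.94 w 0.152 g 30.0
t 18.55 gauge [ 0.0007 -0.0376  0.0855] F [-3.16 -5.77  0.88] Fgy -6.19 w 0.149 g 30.0
```

```bash
for i in 1 2 3; do python3 -m creep '0 0.05 0 0 0 0 0;0 0.1 0 0 0 0 0' >/dev/null; python3 r.py | sed 's/shift.*F \[/F [/'; done
```

```text
t 18.8 gauge [ 0.0007 -0.0365  0.0855] F [-3.23 -7.2   1.43] Fgy -7.62 w 0.151 g 30.0
t 19.05 gauge [ 0.0007 -0.0356  0.0855] F [-2.77 -7.79  0.99] Fgy -8.12 w 0.152 g 30.0
t 19.3 gauge [ 0.0007 -0.0349  0.0855] F [-2.39 -8.06  0.29] Fgy -8.33 w 0.151 g 30.0
```

```bash
for i in 1 2; do python3 -m creep '0 0.025 0 0 0 0 0;0 0.05 0 0 0 0 0' >/dev/null; python3 r.py | sed 's/shift.*F \[/F [/'; done
```

```text
t 19.55 gauge [ 0.0007 -0.0345  0.0855] F [-2.89 -9.11  0.78] Fgy -9.45 w 0.154 g 30.0
t 19.8 gauge [ 0.0007 -0.0342  0.0855] F [-3.65 -7.89  0.46] Fgy -8.36 w 0.151 g 30.0
```

```bash
for i in 1 2; do python3 -m creep '0 0.03 0 0 0 0 0;0 0.05 0 0 0 0 0' >/dev/null; python3 r.py | sed 's/shift.*F \[/F [/'; done
```

```text
t 20.05 gauge [ 0.0007 -0.0339  0.0855] F [-3.05 -9.25  0.1 ] Fgy -9.61 w 0.153 g 30.0
t 20.3 gauge [ 0.0007 -0.0335  0.0855] F [-3.18 -9.34 -0.51] Fgy -9.72 w 0.149 g 30.0
```

```bash
for i in 1 2; do python3 -m creep '0 0.03 0 0 0 0 0;0 0.05 0 0 0 0 0' >/dev/null; python3 r.py | sed 's/shift.*F \[/F [/'; python3 -m creep '0 0 0 0 0 0 0' >/dev/null; python3 r.py | sed 's/shift.*F \[/F [/';  python3 -m creep '0 0 0 0 0 0 0' >/dev/null; python3 r.py | sed 's/shift.*F \[/F [/'; done
```

```text
t 20.55 gauge [ 0.0008 -0.0331  0.0855] F [ -2.57 -10.6    0.4 ] Fgy -10.87 w 0.148 g 30.0
t 20.68 gauge [ 0.0007 -0.0332  0.0855] F [ -4.03 -10.86  -1.35] Fgy -11.36 w 0.151 g 30.0
t 20.8 gauge [ 0.0007 -0.0332  0.0855] F [ -2.62 -10.43  -0.87] Fgy -10.71 w 0.149 g 30.0
t 21.05 gauge [ 0.0008 -0.0328  0.0855] F [ -2.96 -11.28  -1.39] Fgy -11.6 w 0.153 g 30.0
t 21.18 gauge [ 0.0008 -0.0328  0.0855] F [ -2.47 -10.    -1.33] Fgy -10.26 w 0.152 g 30.0
t 21.3 gauge [ 0.0007 -0.0328  0.0855] F [ -2.59 -10.27  -0.27] Fgy -10.55 w 0.149 g 30.0
```

```bash
python3 -m creep '0 0.02 0 0 0 0 0;0 0.03 0 0 0 0 0' >/dev/null; python3 r.py | sed 's/shift.*F \[/F [/'
python3 -m creep '0 0 0 0 0 0 0' >/dev/null; python3 r.py | sed 's/shift.*F \[/F [/'
python3 -m creep '0 -0.05 0 0 0 0 0;0 -0.1 0 0 0 0 0' >/dev/null; python3 r.py | sed 's/shift.*F \[/F [/'
```

```text
t 21.55 gauge [ 0.0008 -0.0326  0.0855] F [ -3.23 -10.87  -0.25] Fgy -11.24 w 0.152 g 30.0
t 21.68 gauge [ 0.0007 -0.0326  0.0855] F [ -3.12 -11.08  -0.21] Fgy -11.43 w 0.15 g 30.0
t 21.93 gauge [ 0.0008 -0.0327  0.0855] F [-3.1  -6.44  0.92] Fgy -6.84 w 0.152 g 30.0
```

```bash
python3 -m creep '5 0 0 0 0 0 0;5 0 0 0 0 0 0;5 0 0 0 0 0 0;5 0 0 -3 0 0 0;5 0 0 -9 0 0 0' |grep -E "for|wid"
python3 -m creep '5 0 0 -3 0 0 0;5 0 0 -3 0 0 0;5 0 0 -3 0 0 0' >/dev/null
python3 - <<'E'
from h import *
want(gp(.0005,-.0327,.2),-9)
c=cam("wrist"); im=vision.get_image("wrist"); cv2.imwrite("pics/w5.png",im[:,:,::-1])
print(proj(c,[gp(.0008,-.0315,.096),gp(.0008,-.0075,.04),gp(0.0005,.0825,.04)]).round(1))
E
```

```text
force: [1.8, 0.0, 0.3]
width: 0.543
gripper_force: 0.0
t 22.93 gauge [ 0.0006 -0.0293  0.2047] shift cm [-0.34 -0.01  0.47] turn deg [-0.05 -0.03  0.05] F [ 0.62  0.46 -0.37] Fgy 0.55 w 0.544 g 0.0
[[258.5 198.4]
 [258.5 161.6]
 [258.4  74.3]]
```

View pics/w5.png

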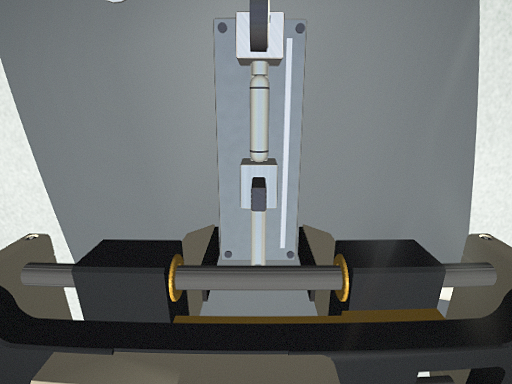

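The final wrist view shows the shaft at (259, 74–162), nipped between plunger and jaw face, with the tab centred near (258,198) as predicted. The gripper is clear of everything.

```bash
python3 -c "
from cell import job
print(job.sign_off())"
```

```text
the job is handed in; nothing more can be done
None
```

The longest shaft lies in the V bed, nipped between the jaw and the spring plunger at about 4.5 N (estimated from the wrist force and jaw position). The gripper is clear, the other items were not touched, and the job was handed in at about 23 s.

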